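# Refit the carousel's knob

## Task

Pick the loose red knob out of the steel tray and refit it on the bottle carousel: put its keyed stem down the blue hub, keep a light downward pressure and turn the knob until the key drops into its slot. Leave the knob fully home, its flange flat on the hub, and let go; never press it hard, and leave the eyedrop bottles, the pillbox, the saucer and the tray where they are.

Things in the scene. Friction and masses are not known exactly. Their poses are not given: they have to be found in the camera images.
- knob: Red plastic knob, 59 mm tall, 60-120 g, standing on its key in the tray. Origin: on its axis at the key's lower tip, z up. Upwards: cross-shaped key 0-11 mm, 30 mm long along x and 18 mm along y, its arms 7 mm wide; round stem, diameter 34 mm, to 27 mm, its lower 4.5 mm tapered to 26 mm; round flange, diameter 48 mm, 27-31 mm; grip bar 31-59 mm.
- knob_grip (a point): Centre of the knob's grip bar, on the axis 45 mm above the key's tip. The bar is 46 mm long along x, 18 mm thick along y (flat faces to pinch) and 28 mm tall; the flange, 15 mm wider to each side of it, begins 14 mm below this point. Axes as the knob's.
- socket (a point): Mouth centre of the carousel's upright blue hub, on its axis at the level of its flat top rim, 90 mm above the cart. The hub is a tube, 36.5 mm bore, 54 mm outside. Fully home, the knob's flange lies on this rim, its key tip 27 mm below. The turntable carrying the hub resists turning with about 0.06 N m: a lightly pressed knob turns in it, a hard-pressed one drags it along.
- coupling (a point): Centre of the top of the black sprung coupling disc in the hub, as unpressed: 17 mm below the rim. Its through slot is a cross, 34 mm one way and 21 mm the other, 9.5 mm wide: the key fits two ways, half a turn apart. The slot's direction is NOT reported: it turns with the turntable and starts at any angle; this point's yaw is the fixed foot's and says nothing of it.
- coupling_stop (a point): Where the coupling's top stops hard, 6 mm lower. It gives way at about 2 N and takes 0.35 N more per mm (4 N at the end). Off the slot, the knob's flange stands 10 mm above the rim unpressed and gets no nearer than 4 mm. When key meets slot the coupling springs up round the key, the upward force vanishes and the knob can go down till the flange is on the rim.
- carousel: Foot of the bottle carousel, a grey disc 150 mm in diameter fixed to the cart; origin at the centre of its underside, z up, the hub's axis. On it turns a white turntable 220 mm in diameter with a rim up to 43 mm, walls to 50 mm and small bottles up to 63 mm high that belong to it, and the blue hub up to 90 mm.
- tray: Square steel tray, 220 by 220 by 14 mm, floor and walls 3 mm thick; origin at the centre of its underside. The knob and the two eyedrop bottles stand on its floor.
- drops_a: Eyedrop bottle, white with a blue cap, 25 mm in diameter, 60 mm tall, origin at the centre of its foot. Leave alone.
- drops_b: Eyedrop bottle, white with a green cap, 25 mm in diameter, 60 mm tall, origin at the centre of its foot. Leave alone.
- saucer: White ceramic saucer, 124 mm in diameter, 18 mm high, origin at the centre of its foot. Leave alone.
- pillbox: Closed blue pillbox with clear hinged lid, 56 by 100 by 23 mm, origin at the centre of its underside. Leave alone.
There are look-alikes about, which are no part of the job. Of the things that look like the knob, take the one that is farthest from the robot's base at the start.

How it is judged:
On the way:
1. the knob is lifted out of the tray (height (world z) of knob above 0.045 m), for 0.2 s.
At the end, for the whole second after the job is handed in: The knob stands in the carousel's hub with its key in the slot: its flange within 2.5 mm of the hub's rim, its axis within 4 mm of the hub's axis, upright within 4.5 degrees, at rest and released (z of knob in the frame of socket below -0.0245 m and horizontal distance between knob and socket below 0.004 m and angle between knob's own z axis and vertical below 0.08 rad and linear speed of knob below 0.01 m/s and contact force between the fingers and knob below 0.1 N); the robot touches nothing.
It fails at once if the knob is pressed on the carousel with more than 25 N, all their contacts added up (contact force between knob and carousel above 25 N).
It fails at once if an eyedrop bottle, the pillbox, the saucer or the tray is shifted by more than 20 mm (distance of any of drops_a, drops_b, pillbox, saucer, tray from where it was at the start of the episode above 0.02 m).
It fails at once if an eyedrop bottle is knocked over (angle between any of drops_a, drops_b's own z axis and vertical above 0.5 rad).
It also fails if it takes over 69 s, if anything falls off the work surface, if the arm or the gripper's body presses on something with over 40 N, if the wrist force passes 120 N, or if a joint passes its speed limit or range.

## Robot

A 6-joint arm with a two-finger parallel gripper is mounted at the origin on the work surface. World frame = base frame: x ahead of the robot, y to its left, z up, the work surface at z = 0. Lengths are in m, angles in rad, forces in N, time in s.
With the tool pointing down it reaches from about 0.375 to 0.9 m from the base axis. Payload 3.1 kg.
Tool frame: the origin (TCP) lies midway between the tips of the shut fingers; the grasp point (between the pads) lies r.grip_depth behind it (r.grip_depth is the distance from the TCP to the grasp point, in m); y points along the fingers, z is the direction in which the jaws open and shut, and the axes are right-handed (so a half turn about y gives the same grasp; the last joint's range is limited). The gripper opens to 87 mm and grips with 3 to 60 N. Pads are 19 mm wide; open, the fingers measure 117 mm over their backs; the gripper's body (75 mm by 190 mm) begins 51 mm behind the grasp point.
Start: joints at [1.016, 0.527, 1.433, -0, 1.181, -0.178], TCP at [0.23, 0.581, 0.223] pointing down, gripper open.
Joint ranges: [-3.08, 3.08], [-0.75, 2.2], [0.22, 2.44], [-1.43, 4.57], [0, 2.65], [-2.85, 2.85]. Speed limits (rad/s): [2.79, 2.79, 3.14, 3.14, 3.14, 3.14].

## Interface

Orientations are given as a rotation vector (axis times angle).
In Python, from cell import readout, vision, order, r gives the robot as it stands. The module is installed in compiled form; this text tells all that it offers.
- The arm moves only by the shell command python3 -m creep 'ROWS'. ROWS is JSON, a list of rows, each a list of 5 numbers: the shift along the tool's x, y, z scaled (see below), then the turn about the tool's y scaled (see below), then the opening, from 0 (shut) to 1 (fully open). In form: [[tx, ty, tz, twist, grip], ...]. A call has 1 to 8 rows; each row shifts and turns the commanded pose from where the row before left it, along the tool's axes as they then stand; what a row does not reach is not made up. The controller multiplies each number of a shift by 500 mm and each number of a turn by 180 degrees. A row lasts 1/8 s, in which the tool goes at most 62.5 mm and 10.7 degrees, less where a joint would pass 70% of its speed; a pose out of reach is approached as far as the arm can. A call with a number of a shift or a turn outside -1 to 1 is refused whole. A call with a gripper value outside its range is refused whole. The fingers move at their own pace and stop on an object; the grip force is fixed at half the most. Time passes only in rows, so rows that do not move let the fingers close. It gives the time, the measured TCP pose, the force and the opening at its end, in the units of the state.
- readout.read_state(): the state, without advancing time (a new reading comes with each control period).
- vision.get_image(name): name is "side" or "top"; returns the picture (400x640x3 uint8, red, green, blue); there is no depth.
- vision.camera_model(name): a dict with "mtx" (3x3 intrinsics, pixels), "k1" (the pictures are not rectified: a ray, as slopes to the right and down, at radius r is drawn at 1 + k1 r^2 times it, then the intrinsics apply), "position" and "rotation" of the camera in the world. Camera axes: x right, y up, looking along -z (the intrinsics and any distortion apply to the point x, -y, -z); pixel columns grow to the right and rows downward; lengths in m; the calibration is good to about 2 mm. A picture is of the moment at which its call begins. camera_model takes no time and is no camera call.
- order.job_done(): hands the job in, once; it reports no verdict.
The state is a dict: "clock": time; "joint_pos": joint angles; "qvel": joint speeds; "tau": joint torques, N m; "ee_pos": TCP position; "eef_rot": TCP orientation; "ft_force": force on the tool from outside, world axes, zero at the start; "torque": the same for the moment, N m; "gripper_width": finger opening in m.
Only numpy, scipy, OpenCV 4.12 (cv2) and the standard library are available. Lean on these libraries where they do the work, as an engineer would, in place of code of your own. Each camera call takes 0.05 s, during which the arm holds its last target. There are 200 camera calls.

## Working session

There is one attempt and no reset: what is moved stays moved. The work goes in short steps, Python scripts to look and compute and a shell command to move; the robot and the scene stay as the last step left them, time stands still between calls to the robot, and variables do not carry over. Pictures are saved under pics/ and viewed, about 8 in all and at most 12, crops included, and the job is handed in when it is done.

```bash
mkdir -p pics; python3 - <<'E'
from cell import readout, vision, order, r
import cv2, numpy as np
print(readout.read_state(), r.grip_depth)
for n in("side","top"):
    im=vision.get_image(n); cv2.imwrite(f"pics/{n}0.png",im[:,:,::-1]); print(n,vision.camera_model(n))
E
```

```text
{'clock': 0.0, 'joint_pos': array([ 1.01546956e+00,  5.28428082e-01,  1.43391749e+00, -1.77126913e-05,
        1.18136098e+00, -1.78527995e-01]), 'qvel': array([ 0.00053179,  0.00158187, -0.00057231, -0.00047358, -0.00264928,
       -0.0005144 ]), 'tau': array([-6.60623136e-04, -4.40035808e+01, -1.76593459e+01,  6.32800232e-02,
        5.82645438e-02, -1.94541612e-04]), 'ee_pos': array([0.22956832, 0.58052633, 0.22159018]), 'eef_rot': array([-1.55249027,  0.29628193, -0.29510872]), 'ft_force': array([ 0.19527789, -0.76419391,  0.96496765]), 'torque': array([ 0.05274933,  0.00248052, -0.03401958]), 'gripper_width': 0.08717358885120652} 0.0187
side {'mtx': array([[427.6307319 ,   0.        , 328.12156465],
       [  0.        , 427.6307319 , 198.54538891],
       [  0.        ,   0.        ,   1.        ]]), 'k1': -0.0321382337833881, 'position': array([ 0.34568747, -0.82683188,  0.66451832]), 'rotation': array([ 0.97991712, -0.08961753, -0.19823331])}
top {'mtx': array([[380.71139659,   0.        , 323.43587616],
       [  0.        , 380.71139659, 203.96453274],
       [  0.        ,   0.        ,   1.        ]]), 'k1': -0.09353765064927275, 'position': array([ 0.26232902, -0.0329401 ,  1.19658535]), 'rotation': array([ 0.17847701, -0.17714138, -1.59637298])}
```

View pics/top0.png

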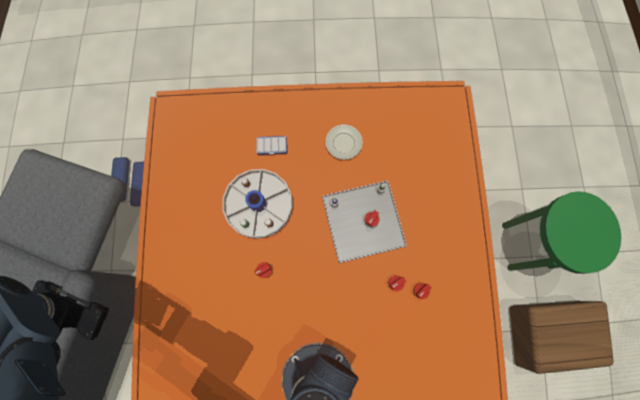

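View pics/side0.png

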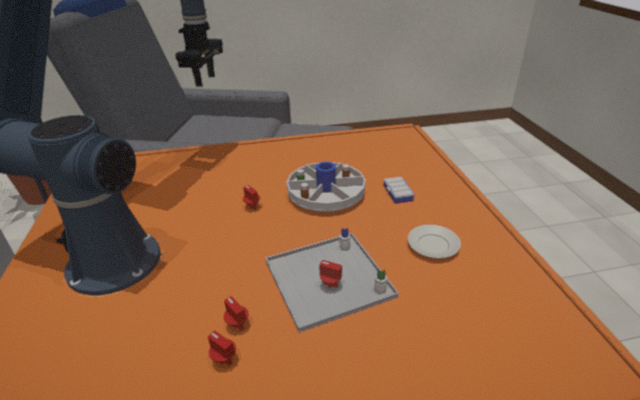

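Candidates that look like the knob, in the top view: (372,218) in the tray, (264,270), (397,283) and (422,291). The base is at about (318,375). The one in the tray fits, both as the farthest and as the one in the tray. I'll confirm it in an enlarged crop.

```bash
cat > h.py <<'E'
import cv2, numpy as np
from scipy.spatial.transform import Rotation as R
from cell import readout, vision, order, r
def ray(n,px):
    c=vision.camera_model(n); k=c["k1"]; K=c["mtx"]
    d=cv2.undistortPoints(np.array([[px]],float),K,np.array([k,0,0,0,0.]))[0,0]
    return np.array(c["position"]), R.from_rotvec(c["rotation"]).apply([d[0],-d[1],-1])
def onz(n,px,z):
    p,d=ray(n,px); return p+d*(z-p[2])/d[2]
def proj(n,P):
    c=vision.camera_model(n); v=R.from_rotvec(c["rotation"]).inv().apply(np.asarray(P)-c["position"])
    q=np.array([[v[0],-v[1],-v[2]]]); return cv2.projectPoints(q,np.zeros(3),np.zeros(3),c["mtx"],np.array([c["k1"],0,0,0,0.]))[0][0,0]
def tri(a,b):
    p,d=ray("top",a);q,e=ray("side",b)
    s=np.linalg.lstsq(np.c_[d,-e],q-p,rcond=None)[0]
    x,y=p+s[0]*d,q+s[1]*e; return (x+y)/2,np.linalg.norm(x-y)
def blobs(im,kind):
    h=cv2.cvtColor(im,cv2.COLOR_RGB2HSV)
    m=(((h[...,0]<4)|(h[...,0]>172))&(h[...,1]>150)&(h[...,2]>60)) if kind=="red" else ((h[...,0]>105)&(h[...,0]<130)&(h[...,1]>140)&(h[...,2]>50))
    n,l,s,c=cv2.connectedComponentsWithStats(m.astype(np.uint8))
    return [(s[i].tolist(),c[i].round(1).tolist()) for i in range(1,n) if s[i,4]>25],m
E
python3 - <<'E'
from h import *
for n in("top","side"):
    im=cv2.imread(f"pics/{n}0.png")[:,:,::-1]
    for k in("red","blue"): print(n,k,blobs(im,k)[0])
t=cv2.imread("pics/top0.png");s=cv2.imread("pics/side0.png")
f=lambda im,x,y,w:cv2.resize(im[y-w:y+w,x-w:x+w],(400,400),interpolation=cv2.INTER_CUBIC)
cv2.imwrite("pics/c1.png",np.vstack([np.hstack([f(t,372,218,20),f(s,331,274,20)])]))
cv2.imwrite("pics/c2.png",np.hstack([f(t,257,203,20),f(s,326,177,20)]))
E
```

```text
top red [([365, 211, 14, 15, 135], [371.9, 218.0]), ([255, 263, 16, 14, 140], [263.6, 269.6]), ([390, 276, 15, 14, 143], [396.9, 282.1]), ([415, 284, 9, 9, 43], [418.3, 287.3]), ([418, 285, 12, 13, 84], [424.3, 291.3])]
top blue []
side red [([244, 187, 15, 18, 130], [249.9, 195.4]), ([320, 263, 21, 24, 356], [330.2, 273.4]), ([224, 297, 24, 33, 394], [234.5, 313.5]), ([209, 332, 26, 32, 510], [220.8, 348.7])]
side blue [([317, 163, 10, 9, 30], [320.4, 167.7])]
```

View pics/c1.png

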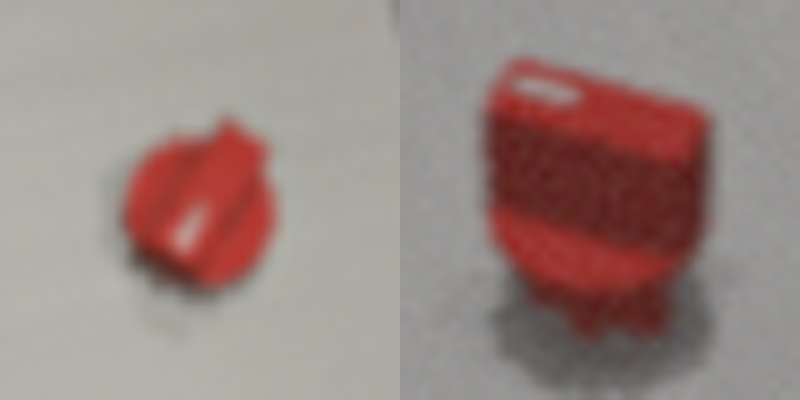

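View pics/c2.png

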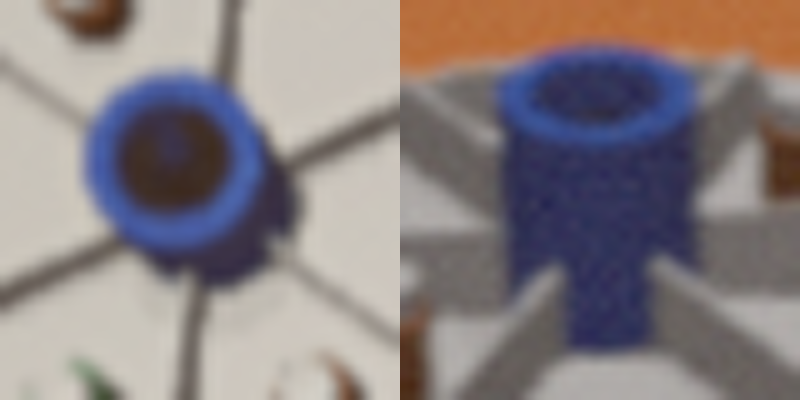

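The crop shows the tray knob, the farthest one. Its bar top is centred at top (372.3,217) and side (330.6,264.5). The hub rim is centred at top (253.7,198.5) and side (325.2,166).

```bash
python3 - <<'E'
from h import *
print("knob",tri((372.3,217),(330.6,264.5)),onz("top",(372.3,217),.062),onz("side",(330.6,264.5),.062))
print("hub",tri((253.7,198.5),(325.2,166)),onz("top",(253.7,198.5),.09),onz("side",(325.2,166),.09))
a=onz("top",(352+16,198+24.5),.062);b=onz("top",(352+24.3,198+13),.062);d=b-a;print("yaw",np.degrees(np.arctan2(d[1],d[0])),np.linalg.norm(d))
a=onz("side",(311+9.5,254+8),.062);b=onz("side",(311+29.5,254+13),.062);d=b-a;print("yaw",np.degrees(np.arctan2(d[1],d[0])),np.linalg.norm(d))
for q in [(264,267),(397,280),(422,288)]: print(onz("top",q,.05))
print(onz("top",(334,202),.06),onz("top",(381,188),.06))
s=readout.read_state();M=R.from_rotvec(s["eef_rot"]).as_matrix();print(M)
E
```

```text
knob (array([ 0.47770301, -0.18326258,  0.06222469]), np.float64(0.0015449190267346276)) [ 0.47695961 -0.18325322  0.062     ] [ 0.47854302 -0.18288612  0.062     ]
hub (array([0.54016644, 0.17234432, 0.0916232 ]), np.float64(0.0011790426145707404)) [0.53996689 0.17265327 0.09      ] [0.54133836 0.17538281 0.09      ]
yaw -38.33640931871751 0.04418088665688765
yaw -32.85911548667194 0.044091168385089204
[0.3377839  0.14779411 0.05      ]
[ 0.28616055 -0.24733257  0.05      ]
[ 0.25963449 -0.32044201  0.05      ]
[ 0.52807932 -0.06884096  0.06      ] [ 0.56771897 -0.21613194  0.06      ]
[[ 9.29835676e-01 -9.68745382e-04  3.67973745e-01]
 [-3.67974891e-01 -1.61072813e-03  9.29834332e-01]
 [-3.08067052e-04 -9.99998234e-01 -1.85418646e-03]]
```

```bash
python3 -m creep '[[0.073,0,-0.0883,0,1],[0.073,0,-0.0883,0,1],[0.073,0,-0.0883,0,1],[0.073,0,-0.0883,0,1],[0.073,0,-0.0883,0,1],[0.073,0,-0.0883,0,1],[0.073,0,-0.0883,0,1],[0.073,0,-0.0883,0,1]]'; python3 -m creep '[[0.073,0,-0.0883,0,1],[0.073,0,-0.0883,0,1],[0.073,0,-0.0883,0,1],[0.073,0,-0.0883,0,1],[0.073,0,-0.0883,0,1],[0,0,0,0.039,1],[0,0,0,0.039,1],[0,0,0,0,1]]'
cat > go.py <<'E'
import sys
from h import *
t=np.array(eval(sys.argv[1])); s=readout.read_state(); M=R.from_rotvec(s["eef_rot"]).as_matrix()
print("t",s["clock"],"tcp",s["ee_pos"].round(4),"F",s["ft_force"].round(2),"T",s["torque"].round(3),"w",s["gripper_width"],"q",s["joint_pos"].round(2))
print("x yaw",np.degrees(np.arctan2(M[1,0],M[0,0])),"tilt ydown",M[:,1].round(4))
print("shift units",(M.T@(t-s["ee_pos"])/.5).round(4))
E
python3 go.py '[.4777,-.183,.12]'
```

```text
clock: 1.1
ee_pos: [0.3718, 0.1436, 0.2226]
eef_rot: [-1.55, 0.295, -0.296]
ft_force: [1.1, 0.0, -0.7]
gripper_width: 0.0871
clock: 2.1
ee_pos: [0.4596, -0.1272, 0.2222]
eef_rot: [-1.515, 0.487, -0.485]
ft_force: [0.5, -0.2, 0.4]
gripper_width: 0.0868
t 2.1 tcp [ 0.4596 -0.1272  0.2222] F [ 0.52 -0.24  0.36] T [ 0.022 -0.001 -0.01 ] w 0.08679167597693843 q [-0.5   0.33  1.79 -0.    1.02 -1.45]
x yaw -35.57187434149297 tilt ydown [-8.e-04  4.e-04 -1.e+00]
shift units [ 0.0945  0.2043 -0.0697]
```

```bash
python3 -m creep '[[0.047,0.05,-0.035,0,1],[0.047,0.05,-0.035,0,1],[0,0.05,0,0,1],[0,0.05,0,0,1],[0,0,0,0,1],[0,0,0,0,1]]'; python3 go.py '[.4777,-.183,.039]'; python3 - <<'E'
from h import *
f=lambda im,x,y,w:cv2.resize(im[y-w:y+w,x-w:x+w],(400,400),interpolation=cv2.INTER_CUBIC)
t=vision.get_image("top")[:,:,::-1];s=vision.get_image("side")[:,:,::-1]
cv2.imwrite("pics/g1.png",np.hstack([f(t,372,212,40),f(s,331,250,40)]))
E
```

```text
clock: 2.85
ee_pos: [0.4782, -0.183, 0.1232]
eef_rot: [-1.516, 0.485, -0.487]
ft_force: [0.4, -0.4, 0.0]
gripper_width: 0.0873
t 2.85 tcp [ 0.4782 -0.183   0.1232] F [ 0.41 -0.42  0.03] T [-0.003  0.045  0.032] w 0.08728482800193359 q [-0.58  0.53  1.81 -0.    0.8  -1.53]
x yaw -35.55136938294187 tilt ydown [ 8.e-04 -6.e-04 -1.e+00]
shift units [-0.001   0.1683 -0.0006]
```

View pics/g1.png

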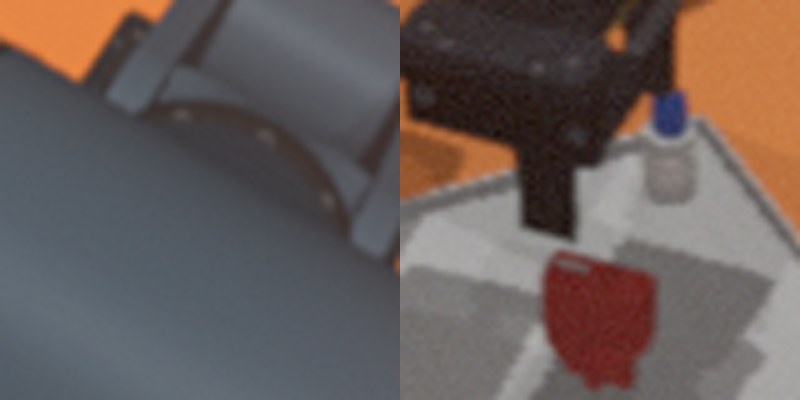

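```bash
python3 - <<'E'
from h import *
s=readout.read_state();M=R.from_rotvec(s["eef_rot"]).as_matrix()
for d in(.0435,.0585): print([proj("side",s["ee_pos"]+M@[x,0,-d]).round(1) for x in(-.0095,.0095)])
E
```

```text
[array([316.7, 253.6]), array([325.8, 256.2])]
[array([313.4, 258.5]), array([322.6, 261.1])]
```

The near fingertip's bottom edge, about (315,255) to (326,259), is where I predicted it, so the alignment is good. Going down and closing.

```bash
python3 -m creep '[[0,0.05,0,0,1],[0,0.05,0,0,1],[0,0.035,0,0,1],[0,0.02,0,0,1],[0,0.011,0,0,1],[0,0,0,0,1],[0,0,0,0,1]]'; python3 go.py '[.4777,-.183,.038]'
```

```text
clock: 3.82
ee_pos: [0.4782, -0.1832, 0.0401]
eef_rot: [-1.516, 0.486, -0.488]
ft_force: [-0.2, 1.2, -1.1]
gripper_width: 0.0871
t 3.825 tcp [ 0.4782 -0.1832  0.0401] F [-0.24  1.16 -1.05] T [-0.004 -0.021 -0.013] w 0.08713413044022271 q [-0.58  0.68  1.85 -0.    0.61 -1.53]
x yaw -35.622832182870795 tilt ydown [ 1.e-03 -7.e-04 -1.e+00]
shift units [-0.001   0.0042 -0.0003]
```

```bash
python3 -m creep '[[0,0.003,0,0,0],[0,0,0,0,0],[0,0,0,0,0],[0,0,0,0,0],[0,0,0,0,0],[0,0,0,0,0],[0,0,0,0,0],[0,0,0,0,0]]'; python3 go.py '[.4777,-.183,.16]'
```

```text
clock: 4.82
ee_pos: [0.4777, -0.1829, 0.038]
eef_rot: [-1.515, 0.487, -0.487]
ft_force: [-0.8, -0.0, -0.2]
gripper_width: 0.0176
t 4.825 tcp [ 0.4777 -0.1829  0.038 ] F [-0.83 -0.05 -0.21] T [-0.111  0.004 -0.012] w 0.017622094283586204 q [-0.58  0.68  1.86 -0.    0.6  -1.53]
x yaw -35.62649241636449 tilt ydown [-1.e-04  0.e+00 -1.e+00]
shift units [ 0.00e+00 -2.44e-01 -2.00e-04]
```

```bash
python3 -m creep '[[0,-0.04,0,0,0],[0,-0.07,0,0,0],[0,-0.08,0,0,0],[0,-0.06,0,0,0],[0,0,0,0,0]]'; python3 -m creep '[[-0.039,0,0.0815,0,0],[-0.039,0,0.0815,0,0],[-0.039,0,0.0815,0,0],[-0.039,0,0.0815,0,0],[-0.039,0,0.0815,0,0],[-0.039,0,0.0815,0,0],[-0.039,0,0.0815,0,0],[-0.039,0,0.0815,0,0]]';  python3 -m creep '[[0,0,0,0,0],[0,0,0,0,0],[0,0,0,0,0]]'; python3 go.py '[.5403,.173,.14]'; python3 - <<'E'
from h import *
f=lambda im,x,y,w:cv2.resize(im[y-w:y+w,x-w:x+w],(400,400),interpolation=cv2.INTER_CUBIC)
t=vision.get_image("top")[:,:,::-1];s=vision.get_image("side")[:,:,::-1]
cv2.imwrite("pics/g2.png",np.hstack([f(t,254,199,40),f(s,326,150,40)]))
E
```

```text
clock: 5.45
ee_pos: [0.4791, -0.1838, 0.1651]
eef_rot: [-1.517, 0.483, -0.491]
ft_force: [-0.0, 0.1, -1.0]
gripper_width: 0.018
clock: 6.45
ee_pos: [0.5399, 0.1742, 0.1611]
eef_rot: [-1.517, 0.489, -0.485]
ft_force: [1.0, -0.0, -1.2]
gripper_width: 0.0178
clock: 6.82
ee_pos: [0.5403, 0.1717, 0.1623]
eef_rot: [-1.516, 0.489, -0.487]
ft_force: [0.2, -0.6, -1.6]
gripper_width: 0.0176
t 6.825 tcp [0.5403 0.1717 0.1623] F [ 0.19 -0.62 -1.57] T [-0.048 -0.03   0.002] w 0.0176035869216422 q [ 0.11  0.53  1.64 -0.    0.98 -0.84]
x yaw -35.70803628355562 tilt ydown [-1.8e-03 -5.0e-04 -1.0e+00]
shift units [-0.0014  0.0447  0.0022]
```

View pics/g2.png

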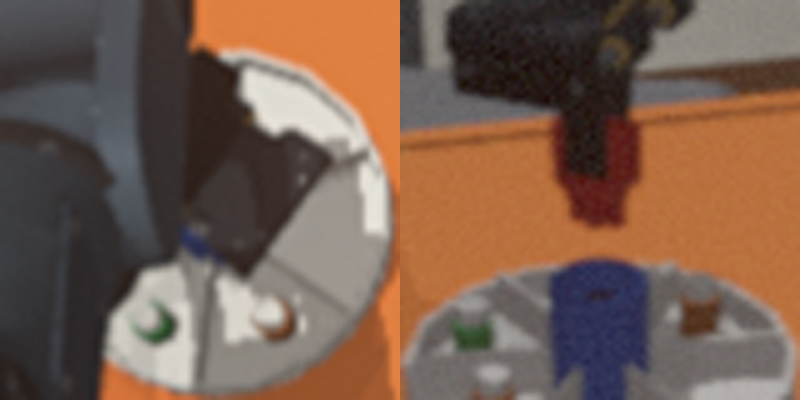

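```bash
python3 - <<'E'
from h import *
im=vision.get_image("side"); h=cv2.cvtColor(im,cv2.COLOR_RGB2HSV)
red=((h[...,0]<4)|(h[...,0]>170))&(h[...,1]>120)&(h[...,2]>25)
blue=(h[...,0]>108)&(h[...,0]<135)&(h[...,1]>120)
for y in range(132,158,2):
    c=np.where(red[y,300:350])[0]+300
    if len(c): print("r",y,c.min(),c.max(),(c.min()+c.max())/2)
for y in range(160,190,3):
    c=np.where(blue[y,300:350])[0]+300
    if len(c): print("b",y,c.min(),c.max(),(c.min()+c.max())/2)
p=readout.read_state()["ee_pos"]
for z in(.127,.135,.1563): print(z,proj("side",[p[0],p[1],z]),proj("side",[p[0]+.005,p[1],z]))
for z in(.09,.05): print(z,proj("side",[.5403,.173,z]))
E
```

```text
r 132 320 328 324.0
r 134 318 329 323.5
r 136 318 332 325.0
r 138 318 331 324.5
r 140 318 332 325.0
r 142 318 332 325.0
r 144 320 330 325.0
r 146 320 331 325.5
r 148 321 329 325.0
r 150 321 329 325.0
r 152 321 328 324.5
b 163 326 328 327.0
b 166 318 332 325.0
b 169 332 332 332.0
b 172 320 330 325.0
b 175 321 332 326.5
b 178 323 333 328.0
b 181 322 329 325.5
b 184 326 326 326.0
b 187 324 327 325.5
0.127 [325.02909534 154.59013595] [326.85661533 154.38623969]
0.135 [324.97540087 151.92675342] [326.80999498 151.72400463]
0.1563 [324.83044259 144.73508273] [326.68411819 144.53551251]
0.09 [325.0030398  166.46137866]
0.05 [325.26148608 179.0269528 ]
```

```bash
python3 -m creep '[[-0.0014,0.03,0.0022,0,0],[0,0.03,0,0,0],[0,0.02,0,0,0],[0,0.008,0,0,0],[0,0,0,0,0],[0,0,0,0,0]]'; python3 go.py '[.5403,.173,.111]'
```

```text
clock: 7.72
ee_pos: [0.5413, 0.1743, 0.1194]
eef_rot: [-1.515, 0.486, -0.488]
ft_force: [-0.3, 0.5, -0.2]
gripper_width: 0.0177
t 7.725 tcp [0.5413 0.1743 0.1194] F [-0.27  0.47 -0.18] T [-0.014 -0.016  0.032] w 0.01769167387480502 q [ 0.12  0.59  1.67 -0.    0.88 -0.83]
x yaw -35.62225470648154 tilt ydown [ 9.e-04  1.e-04 -1.e+00]
shift units [-0.0002  0.0168 -0.0033]
```

```bash
python3 -m creep '[[0,0.005,0,0,0],[0,0.005,0,0,0],[0,0.004,0,0,0],[0,0,0,0,0],[0,0,0,0,0]]'; python3 go.py '[.5403,.173,.108]';python3 -m creep '[[0,0.004,0,0,0],[0,0.002,0,0,0],[0,0,0,0,0],[0,0,0,0,0]]'; python3 go.py '[.5403,.173,.106]'
```

```text
clock: 8.35
ee_pos: [0.541, 0.1742, 0.112]
eef_rot: [-1.515, 0.487, -0.487]
ft_force: [0.4, -0.2, -0.9]
gripper_width: 0.0178
t 8.35 tcp [0.541  0.1742 0.112 ] F [ 0.37 -0.16 -0.91] T [-0.008  0.008 -0.012] w 0.017833544074391177 q [ 0.11  0.6   1.67 -0.    0.86 -0.83]
x yaw -35.62910184362166 tilt ydown [-0. -0. -1.]
shift units [ 0.0003  0.0081 -0.0027]
clock: 8.85
ee_pos: [0.541, 0.1742, 0.1091]
eef_rot: [-1.515, 0.487, -0.487]
ft_force: [-0.3, -0.6, -1.1]
gripper_width: 0.0179
t 8.85 tcp [0.541  0.1742 0.1091] F [-0.28 -0.57 -1.11] T [-0.008  0.007  0.011] w 0.017916271800071458 q [ 0.11  0.61  1.68  0.    0.86 -0.83]
x yaw -35.63204879824845 tilt ydown [ 1.e-04  0.e+00 -1.e+00]
shift units [ 0.0003  0.0061 -0.0027]
```

```bash
python3 -m creep '[[0,0.003,0,0,0],[0,0,0,0,0],[0,0,0,0,0]]'; python3 go.py '[.5403,.173,.106]';python3 -m creep '[[0,0.003,0,0,0],[0,0,0,0,0],[0,0,0,0,0]]'; python3 go.py '[.5403,.173,.106]'; python3 -m creep '[[0,0.003,0,0,0],[0,0,0,0,0],[0,0,0,0,0]]'; python3 go.py '[.5403,.173,.106]'
```

```text
clock: 9.22
ee_pos: [0.5411, 0.1742, 0.1078]
eef_rot: [-1.515, 0.487, -0.487]
ft_force: [-0.5, 0.1, 0.5]
gripper_width: 0.0178
t 9.225 tcp [0.5411 0.1742 0.1078] F [-0.53  0.09  0.5 ] T [-0.014  0.015  0.015] w 0.017759023539872715 q [ 0.11  0.61  1.68  0.    0.85 -0.83]
x yaw -35.62916172056475 tilt ydown [ 4.e-04  1.e-04 -1.e+00]
shift units [ 0.0001  0.0035 -0.0029]
clock: 9.6
ee_pos: [0.5411, 0.1742, 0.1062]
eef_rot: [-1.515, 0.487, -0.487]
ft_force: [-0.5, -0.1, 1.3]
gripper_width: 0.0178
t 9.6 tcp [0.5411 0.1742 0.1062] F [-0.47 -0.1   1.31] T [-0.007 -0.041 -0.008] w 0.017779105556595055 q [ 0.11  0.61  1.68  0.    0.85 -0.83]
x yaw -35.630801264338245 tilt ydown [ 4.e-04  1.e-04 -1.e+00]
shift units [ 0.0001  0.0003 -0.0029]
clock: 9.98
ee_pos: [0.5411, 0.1742, 0.1046]
eef_rot: [-1.515, 0.487, -0.487]
ft_force: [0.7, 0.2, 1.8]
gripper_width: 0.0177
t 9.975 tcp [0.5411 0.1742 0.1046] F [0.65 0.18 1.79] T [ 0.036 -0.036  0.004] w 0.01768995982236868 q [ 0.11  0.61  1.68 -0.    0.85 -0.83]
x yaw -35.63070083982585 tilt ydown [ 4.e-04  0.e+00 -1.e+00]
shift units [ 0.     -0.0027 -0.0029]
```

```bash
for i in 1; do :; done; python3 -m creep '[[0,0,0,0.025,0],[0,0,0,0.025,0],[0,0,0,0.025,0],[0,0,0,0.025,0],[0,0,0,0.025,0],[0,0,0,0.025,0]]'; python3 go.py '[.5403,.173,.106]'; python3 -m creep '[[0,0,0,0.025,0],[0,0,0,0.025,0],[0,0,0,0.025,0],[0,0,0,0.025,0],[0,0,0,0.025,0],[0,0,0,0.025,0]]'; python3 go.py '[.5403,.173,.106]'
```

```text
clock: 10.72
ee_pos: [0.5407, 0.1741, 0.1045]
eef_rot: [-1.398, 0.853, -0.852]
ft_force: [-1.1, -0.3, 3.4]
gripper_width: 0.0179
t 10.725 tcp [0.5407 0.1741 0.1045] F [-1.1  -0.26  3.35] T [-0.031  0.066  0.055] w 0.017911809636576542 q [ 0.11  0.61  1.68 -0.    0.85 -0.36]
x yaw -62.76718313833902 tilt ydown [-5.e-04 -2.e-04 -1.e+00]
shift units [ 0.0016 -0.0029 -0.0018]
clock: 11.48
ee_pos: [0.5403, 0.174, 0.1044]
eef_rot: [-1.213, 1.207, -1.206]
ft_force: [-0.7, 0.2, 2.2]
gripper_width: 0.0178
t 11.475 tcp [0.5403 0.174  0.1044] F [-0.72  0.19  2.17] T [-0.128  0.214 -0.017] w 0.017813934540833784 q [ 0.11  0.61  1.68 -0.    0.85  0.11]
x yaw -89.76373808769968 tilt ydown [-1.6e-03 -4.0e-04 -1.0e+00]
shift units [ 0.0021 -0.0032  0.0001]
```

```bash
python3 -m creep '[[0,0,0,0.025,0],[0,0,0,0.025,0],[0,0,0,0.025,0],[0,0,0,0.025,0]]'; python3 go.py '[.5403,.173,.106]'; python3 -m creep '[[0,0,0,0.025,0],[0,0,0,0.025,0],[0,0,0,0.025,0],[0,0,0,0.025,0]]'; python3 go.py '[.5403,.173,.106]';  python3 -m creep '[[0,0,0,0.025,0],[0,0,0,0.025,0],[0,0,0,0.025,0],[0,0,0,0.025,0]]'; python3 go.py '[.5403,.173,.106]'
```

```text
clock: 11.98
ee_pos: [0.54, 0.1741, 0.1044]
eef_rot: [-1.048, 1.435, -1.433]
ft_force: [-0.9, 0.2, 2.4]
gripper_width: 0.0174
t 11.975 tcp [0.54   0.1741 0.1044] F [-0.85  0.24  2.41] T [-0.164  0.249  0.039] w 0.01744038777643994 q [ 0.11  0.61  1.68 -0.    0.85  0.43]
x yaw -107.76696750334818 tilt ydown [-2.e-03 -3.e-04 -1.e+00]
shift units [ 0.0019 -0.0032  0.0012]
clock: 12.48
ee_pos: [0.54, 0.1742, 0.1044]
eef_rot: [-0.848, 1.654, -1.652]
ft_force: [-1.3, 0.5, 2.5]
gripper_width: 0.0181
t 12.475 tcp [0.54   0.1742 0.1044] F [-1.34  0.51  2.51] T [-0.091  0.264  0.076] w 0.01807833899572358 q [0.12 0.61 1.68 0.   0.85 0.74]
x yaw -125.76647877851919 tilt ydown [-2.e-03 -2.e-04 -1.e+00]
shift units [ 0.0016 -0.0032  0.0018]
clock: 12.98
ee_pos: [0.5401, 0.1741, 0.1044]
eef_rot: [-0.61, 1.86, -1.859]
ft_force: [-0.1, 0.6, 2.4]
gripper_width: 0.0178
t 12.975 tcp [0.5401 0.1741 0.1044] F [-0.07  0.55  2.38] T [-0.022  0.284  0.017] w 0.017821014600869198 q [ 0.12  0.61  1.68 -0.    0.85  1.05]
x yaw -143.76627352144666 tilt ydown [-1.9e-03 -2.0e-04 -1.0e+00]
shift units [ 0.001  -0.0032  0.0021]
```

```bash
python3 -m creep '[[0,0,0,0.025,0],[0,0,0,0.025,0],[0,0,0,0.025,0],[0,0,0,0.025,0]]'; python3 go.py '[.5403,.173,.106]'; python3 -m creep '[[0,0,0,0.025,0],[0,0,0,0.025,0],[0,0,0,0.025,0],[0,0,0,0.025,0]]'; python3 go.py '[.5403,.173,.106]';  python3 -m creep '[[0,0,0,0.025,0],[0,0,0,0.025,0],[0,0,0,0.025,0],[0,0,0,0.025,0]]'; python3 go.py '[.5403,.173,.106]'
```

```text
clock: 13.48
ee_pos: [0.5395, 0.1739, 0.1039]
eef_rot: [-0.333, 2.051, -2.051]
ft_force: [-0.4, -1.9, -0.1]
gripper_width: 0.0179
t 13.475 tcp [0.5395 0.1739 0.1039] F [-0.36 -1.89 -0.06] T [-0.404  0.308  0.073] w 0.01793106623532051 q [ 0.12  0.62  1.68 -0.    0.85  1.37]
x yaw -161.75138371976587 tilt ydown [-3.2e-03 -7.0e-04 -1.0e+00]
shift units [-0.0008 -0.0043  0.0023]
clock: 13.98
ee_pos: [0.5395, 0.1739, 0.1038]
eef_rot: [-0.009, 2.22, -2.222]
ft_force: [-0.1, -1.1, 0.1]
gripper_width: 0.018
t 13.975 tcp [0.5395 0.1739 0.1038] F [-0.05 -1.09  0.12] T [-0.151  0.39   0.014] w 0.018000028004706115 q [ 0.11  0.62  1.68 -0.    0.85  1.68]
x yaw -179.74854704594438 tilt ydown [-3.4e-03 -8.0e-04 -1.0e+00]
shift units [-0.0016 -0.0043  0.0017]
clock: 14.48
ee_pos: [0.5395, 0.1739, 0.1038]
eef_rot: [-0.317, -2.052, 2.054]
ft_force: [0.1, -0.1, 0.0]
gripper_width: 0.0178
t 14.475 tcp [0.5395 0.1739 0.1038] F [ 0.07 -0.05  0.01] T [-0.09   0.372  0.129] w 0.01776296993686979 q [ 0.11  0.62  1.68 -0.    0.85  2.  ]
x yaw 162.25071819276636 tilt ydown [-3.4e-03 -7.0e-04 -1.0e+00]
shift units [-0.0021 -0.0043  0.0013]
```

```bash
python3 - <<'E'
from h import *
f=lambda im,x,y,w:cv2.resize(im[y-w:y+w,x-w:x+w],(400,400),interpolation=cv2.INTER_CUBIC)
t=vision.get_image("top")[:,:,::-1];s=vision.get_image("side")[:,:,::-1]
cv2.imwrite("pics/g3.png",np.vstack([np.hstack([f(t,257,203,40),f(s,326,170,40)])]))
E
```

```text
(no output)
```

View pics/g3.png

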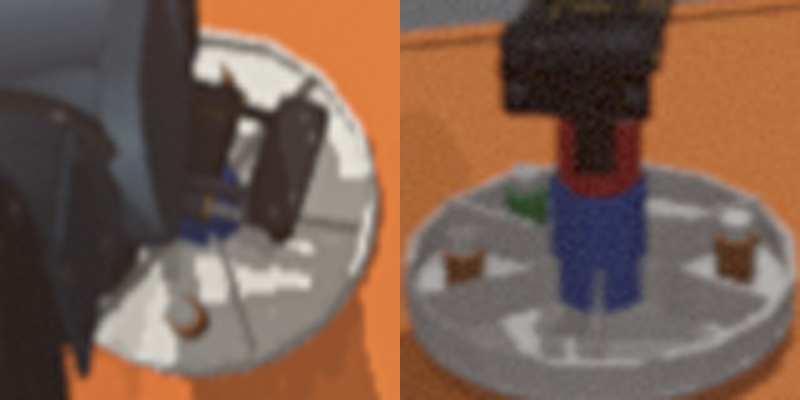

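Upward force vanished between yaw -144° and -162°, and the picture shows the turntable turning along with the knob, so the key is in its slot. Lowering gently to home.

```bash
python3 -m creep '[[0,0.003,0,0,0],[0,0.003,0,0,0],[0,0,0,0,0]]'; python3 go.py '[.5395,.1735,.0985]'; python3 -m creep '[[0,0.003,0,0,0],[0,0,0,0,0],[0,0,0,0,0]]'; python3 go.py '[.5395,.1735,.0985]'
```

```text
clock: 14.95
ee_pos: [0.5398, 0.174, 0.1009]
eef_rot: [-0.315, -2.054, 2.056]
ft_force: [-3.6, -0.7, -1.1]
gripper_width: 0.0177
t 14.95 tcp [0.5398 0.174  0.1009] F [-3.6  -0.73 -1.11] T [-0.135  0.741  0.066] w 0.017666566914129544 q [ 0.11  0.62  1.68 -0.    0.84  1.99]
x yaw 162.4007603195762 tilt ydown [-2.7e-03 -4.0e-04 -1.0e+00]
shift units [0.0001 0.0049 0.0012]
clock: 15.32
ee_pos: [0.5399, 0.1741, 0.0999]
eef_rot: [-0.316, -2.054, 2.055]
ft_force: [-5.4, -1.1, 0.6]
gripper_width: 0.0179
t 15.325 tcp [0.5399 0.1741 0.0999] F [-5.4  -1.07  0.56] T [-0.249  1.226  0.007] w 0.017937489640698526 q [ 0.11  0.62  1.68 -0.    0.84  1.99]
x yaw 162.38073282494472 tilt ydown [-2.2e-03 -3.0e-04 -1.0e+00]
shift units [0.0005 0.0028 0.0013]
```

```bash
python3 -m creep '[[0.0029,0,0.0009,0,0],[0,0,0,0,0],[0,0,0,0,0]]'; python3 go.py '[.5395,.1735,.0985]'; python3 -m creep '[[0,0.003,0,0,0],[0,0,0,0,0],[0,0,0,0,0]]'; python3 go.py '[.5395,.1735,.0985]'
```

```text
clock: 15.7
ee_pos: [0.5397, 0.1741, 0.1002]
eef_rot: [-0.319, -2.056, 2.056]
ft_force: [-3.4, -1.5, 1.6]
gripper_width: 0.0177
t 15.7 tcp [0.5397 0.1741 0.1002] F [-3.41 -1.52  1.56] T [-0.312  0.894  0.005] w 0.017655912614026 q [ 0.12  0.62  1.69 -0.    0.84  1.99]
x yaw 162.37316893808313 tilt ydown [ 6.e-04 -1.e-04 -1.e+00]
shift units [0.     0.0034 0.0013]
clock: 16.08
ee_pos: [0.5397, 0.1741, 0.0986]
eef_rot: [-0.319, -2.056, 2.056]
ft_force: [-3.7, -1.3, 1.5]
gripper_width: 0.0179
t 16.075 tcp [0.5397 0.1741 0.0986] F [-3.67 -1.26  1.52] T [-0.427  0.798  0.022] w 0.017870484665144258 q [ 0.12  0.62  1.69 -0.    0.83  1.99]
x yaw 162.37354262417423 tilt ydown [ 5.e-04 -1.e-04 -1.e+00]
shift units [-0.0001  0.0002  0.0013]
```

```bash
python3 -m creep '[[0.0028,0,0.0018,0,0],[0,0,0,0,0],[0,0.002,0,0,0],[0,0,0,0,0]]'; python3 go.py '[.5395,.1735,.0985]'; python3 -m creep '[[0,0.002,0,0,0],[0,0,0,0,0],[0,0,0,0,0]]'; python3 go.py '[.5395,.1735,.0985]'
```

```text
clock: 16.58
ee_pos: [0.5392, 0.174, 0.0981]
eef_rot: [-0.322, -2.058, 2.056]
ft_force: [-0.1, 0.0, 1.5]
gripper_width: 0.0176
t 16.575 tcp [0.5392 0.174  0.0981] F [-0.12  0.    1.5 ] T [-0.058  0.097  0.007] w 0.017570672298686783 q [0.11 0.62 1.69 0.   0.83 1.99]
x yaw 162.3599534031662 tilt ydown [ 2.9e-03  5.0e-04 -1.0e+00]
shift units [-0.001  -0.0009  0.0007]
clock: 16.95
ee_pos: [0.5392, 0.174, 0.098]
eef_rot: [-0.322, -2.058, 2.056]
ft_force: [-1.0, 0.0, 7.7]
gripper_width: 0.0176
t 16.95 tcp [0.5392 0.174  0.098 ] F [-1.01  0.01  7.74] T [-0.194  0.355 -0.024] w 0.01756126017933149 q [0.11 0.62 1.69 0.   0.83 1.99]
x yaw 162.37161314118117 tilt ydown [ 3.4e-03  5.0e-04 -1.0e+00]
shift units [-0.0009 -0.001   0.0008]
```

Hard stop at TCP z = 0.098, against a predicted home of 0.0985. Easing off, releasing and withdrawing.

```bash
python3 -m creep '[[0,-0.0018,0,0,0],[0,0,0,0,0.6],[0,0,0,0,0.6],[0,0,0,0,0.6],[0,0,0,0,0.6]]'; python3 go.py '[.5395,.1735,.0985]'; python3 -m creep '[[0,-0.03,0,0,0.6],[0,-0.06,0,0,0.6],[0,-0.1,0,0,0.6],[0,-0.1,0,0,0.6],[0,0,0,0,0.6]]'; python3 go.py '[.30,.3,.24]'
```

```text
clock: 17.58
ee_pos: [0.5377, 0.1738, 0.0973]
eef_rot: [-0.318, -2.055, 2.056]
ft_force: [-0.0, -0.4, -0.2]
gripper_width: 0.0481
t 17.575 tcp [0.5377 0.1738 0.0973] F [-0.01 -0.35 -0.16] T [-0.037  0.207 -0.001] w 0.048059910540168796 q [0.11 0.62 1.69 0.   0.83 1.99]
x yaw 162.37113012951005 tilt ydown [-4.e-04 -0.e+00 -1.e+00]
shift units [-0.0036 -0.0025 -0.0005]
clock: 18.2
ee_pos: [0.541, 0.1743, 0.2482]
eef_rot: [-0.331, -2.064, 2.057]
ft_force: [-0.6, -0.9, -0.0]
gripper_width: 0.0522
t 18.2 tcp [0.541  0.1743 0.2482] F [-0.64 -0.85 -0.05] T [-0.006  0.134  0.004] w 0.05221612047089197 q [0.12 0.42 1.56 0.   1.16 1.99]
x yaw 162.38358840207897 tilt ydown [ 0.0119  0.0014 -0.9999]
shift units [ 0.5357  0.011  -0.0937]
```

```bash
python3 -m creep '[[0,0,0.082,0,0.6],[0,0,0.082,0,0.6],[0,0,0.082,0,0.6],[0,0,0.082,0,0.6],[0,0,0.082,0,0.6],[0,0,0.082,0,0.6],[0,0,0.082,0,0.6],[0,0,0,0,0.6]]'; python3 - <<'E'
from h import *
f=lambda im,x,y,w:cv2.resize(im[y-w:y+w,x-w:x+w],(400,400),interpolation=cv2.INTER_CUBIC)
t=vision.get_image("top")[:,:,::-1];s=vision.get_image("side")[:,:,::-1]
cv2.imwrite("pics/g4.png",np.vstack([np.hstack([f(t,255,200,20),f(s,326,165,20)])]))
E
```

```text
clock: 19.2
ee_pos: [0.4499, -0.1016, 0.2422]
eef_rot: [-0.322, -2.053, 2.053]
ft_force: [0.0, 0.1, 0.5]
gripper_width: 0.0521
```

View pics/g4.png

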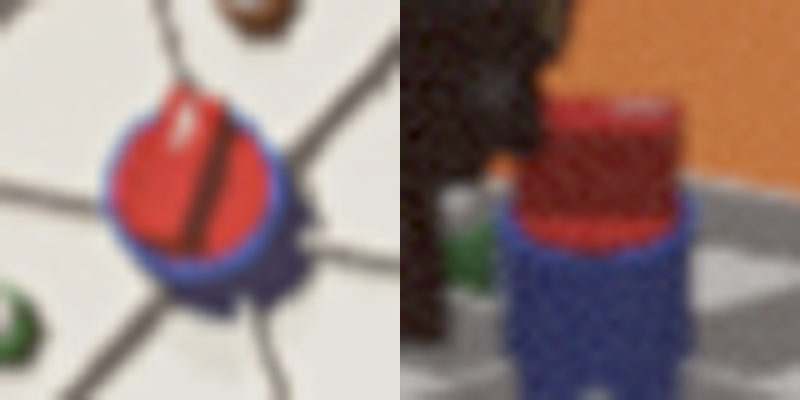

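```bash
python3 - <<'E'
from h import *
for z in(.122,.126,.094): print(z,(proj("side",[.5393,.1738,z])-[306,145])*10+[405,5],(proj("top",[.5393,.1738,z])-[235,180])*10+5)
print(readout.read_state()["qvel"].round(3))
E
```

```text
0.122 [588.6508246  114.67074668] [168.11643544 166.34519396]
0.126 [588.37107574 101.45315201] [165.52933761 163.00098969]
0.094 [590.58009388 205.80237629] [185.73717693 189.11723108]
[ 0.028 -0.001 -0.002  0.001 -0.001 -0.001]
```

```bash
python3 -m creep '[[0,0,0,0,0.6],[0,0,0,0,0.6],[0,0,0,0,0.6]]'; python3 -c "
from cell import order; print(order.job_done())"
```

```text
clock: 19.68
ee_pos: [0.451, -0.099, 0.2424]
eef_rot: [-0.317, -2.056, 2.056]
ft_force: [0.2, 0.6, 0.8]
gripper_width: 0.052
the job is handed in; nothing more can be done
None
```

I refitted the tray knob on the carousel, released it and handed the job in at about 19.7 s; handing in gives no verdict. Of the four red knobs it was the one farthest from the base.

- **Fitting:** I pressed at about 2–3 N and turned the knob. The upward force vanished after about 110–125° and the turntable then turned along with the knob, so the key was in its slot. I carried on about 36° past that point before lowering, which turned the carousel with it.
- **Side load:** Lowering the knob pushed sideways on the hub with up to about 5.5 N. I moved about 3 mm to relieve it. The knob stopped hard at TCP z 0.098 m (0.0985 m predicted) with about 8 N at the wrist, and I then backed off and let go.
- **Last checks:** The final pictures show the flange on the rim with the blue ring visible all round. The bar top sits at about z = 0.122 m, the height expected when fully home. The gripper was open and well clear.
- **Disagreements:** The top and side views differed by 1–3 mm on where the hub is. In the last side crop the bar's centre, read by eye, lay about 2 px right of my prediction, but the gripper hid the bar's left end, so I trusted the flange and ring.
- **Not checked:** I did not re-measure the eyedrop bottles, pillbox, saucer or tray afterwards. I saw no sign of contact with them.

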